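# Feel out the hidden index groove of the bar jig and seat the locating pin

### The arm

A 7-joint arm with a two-finger parallel gripper is mounted at the origin on a cart in front of the work surface, level with it; the furniture and walls round the work are solid. World frame = base frame: x ahead of the robot, y to its left, z up, the work surface at z = 0. Lengths are in m, angles in degrees, forces in N, time in s.
With the tool pointing down it reaches from about 0.4 to 0.85 m from the base axis. Payload 10.4 kg.
Tool frame: the origin (TCP) lies on the centre line of the jaws, within the pads' length; the fingertips stand 8 mm ahead of it and the grasp point (between the pads) lies 11 mm behind it; z points along the fingers, y is the line along which they close (so a half turn about z gives the same grasp; the last joint's range is limited). The gripper opens to 87 mm and grips with 3 to 60 N. Pads are 19 mm wide; open, the fingers measure 117 mm over their backs; the gripper's body (75 mm by 190 mm) begins 51 mm behind the grasp point.
Start: joints at [72.846, 19.034, -3.707, 83.658, 1.238, 77.344, -5.071], TCP at [0.171, -0.601, 0.231] pointing down, gripper open.
Joint ranges: [-148.97, 148.97], [-28.65, 121.19], [-84.17, 76.75], [9.2, 138.47], [-72.65, 252.65], [3.7, 117.97], [-149.18, 149.18]. Speed limits (degrees/s): [127.2, 127.2, 159.86, 159.86, 180, 180, 180].

### API

Orientations are given as [roll, pitch, yaw] about the fixed x, y, z axes, in that order (R = Rz(yaw) Ry(pitch) Rx(roll)).
In Python, from bench import * gives the robot as it stands. The module is installed in compiled form; this text tells all that it offers.
- The arm moves only by the tool jog_arm, never from a script. Its argument "targets" is one flat list of numbers, 5 for each row, row after row: the shift along the tool's x, y, z in mm, then the turn about the tool's z in degrees, then the gripper command: -1 is shut, 1 is fully open, values between are in proportion. In form: [dx, dy, dz, spin, fingers, dx, dy, dz, spin, fingers, ...]. A call has 1 to 12 rows; each row is the pose to reach, as a shift and turn from the pose commanded when the call began, along the tool's axes at that moment; what a row does not reach only later rows make up. A row lasts 1/10 s, in which the tool goes at most 50 mm and 8.59 degrees, less where a joint would pass 70% of its speed; a pose out of reach is approached as far as the arm can. A call with a gripper value outside its range is refused whole. The fingers move at their own pace and stop on an object; "force" is the grip in N (left out, the last holds). Time passes only in rows, so rows that repeat a pose let the fingers close. It gives the time, the measured TCP pose, the force, the opening and the grip force at its end, in the units of the state.
- read_state(): the state, without advancing time (a new reading comes with each control period).
- grab_frame(name): name is "scene" or "side" or "wrist"; returns (picture, depth): 480x640x3 uint8, blue, green, red; 480x640 float32, m along the optical axis (not along the pixel's ray), 0 where there is no reading.
- camera_model(name): a dict with "camera_matrix" (3x3 intrinsics, pixels), "k1" (the pictures are not rectified: a ray, as slopes to the right and down, at radius r is drawn at 1 + k1 r^2 times it, then the intrinsics apply), "R" (3x3) and "t" (3): a world point X has camera coordinates R X + t. Camera axes: x right, y down, z forward; pixel columns grow to the right and rows downward; lengths in m; the calibration is good to about 2 mm. A picture is of the moment at which its call begins: read the wrist's pose just before it. camera_model takes no time and is no camera call; for the wrist camera it gives the pose at the moment of the call.
- job_done(): hands the job in; it is judged then, once.
The state is a dict: "clock": time; "joint_positions": joint angles; "qvel": joint speeds; "tau": joint torques, N m; "position": TCP position; "tool_rot": TCP orientation; "force": force on the tool from outside, world axes, zero at the start; "ft_torque": the same for the moment, N m; "gripper_width": finger opening in m; "grasp_force": force on a finger pad.
Only numpy, scipy, OpenCV 4.12 (cv2) and the standard library are available. Lean on these libraries where they do the work, as an engineer would, in place of code of your own. Each camera call takes 0.05 s, during which the arm holds its last target. There are 200 camera calls.

### The job

Take the red-headed locating pin out of its wooden stand, put its tip down onto the sprung bar through the wide mouth of the blue jig's slot, and drag it, lightly pressed, along the slot until you feel it drop into the groove hidden under the cover; stop there, push it gently down to the bottom of the groove and let go so that it stays standing in it. Never press or shove the pin hard, and leave the beeswax, the bowl and the tin where they are.

Things in the scene. Friction and masses are not known exactly. Their poses are not given: they have to be found in the camera images.
- pin: locating pin, 74 mm tall, upright, 60 g: steel shank 8 mm in diameter and 40 mm long with a slightly chamfered flat foot, above it a red flat-sided head 26 mm (its x) by 16 mm (its y) by 34 mm tall. Origin at the centre of the foot, z up along the shank. At the start it stands in the hole of the stand, its foot 4 mm above the board and its head clear above the block.
- pin_tip (a point): centre of the pin's foot (same as the pin's origin)
- pin_grip (a point): centre of the pin's red head, 57 mm above the foot; grip it here across the 16 mm (the pin's y axis)
- board: fixed level plywood board 285 x 616 x 12 mm over the tray, top at z = 0.085 m; all stands on it. Origin at the centre of its underside. In the way above: a wooden bench peg with a handpiece lying on it juts over the board's middle (y = -0.05 to 0.04 m, x beyond 0.43 m, z = 0.22 to 0.285 m), and a gas torch stands left of the board (y beyond 0.29 m, x beyond 0.45 m)
- stand: fixed wooden block 56 x 56 x 34 mm with one vertical hole 10.5 mm wide and 30 mm deep in its centre. Origin at the centre of its underside, z up
- jig: fixed blue steel jig, 64 mm (x) by 212 mm (y) by 46 mm tall, origin at the centre of its underside, z up. Its cover (z = 36 to 46 mm) has one slot along the jig's y axis at x = 0: a mouth 22 mm wide from y = +53 to +31 mm (the end with the yellow dot), then a slot 12 mm wide down to y = -52 mm (white dot). Under the slot lies a sprung black bar with a hidden groove
- jig_bar_level (a point): top of the black bar at rest, jig (0, 0, 30) mm. Pressed, the bar sinks straight down 6 mm at most, at 0.9 N per mm after a preload of 1 N, then is solid; it cannot move sideways. One groove crosses it, 10.5 mm wide along y, 12 mm deep (bottom at jig z = 18 mm), square-edged; its centre lies anywhere from jig y = -35 to +15 mm, new each time, not marked outside
- jig_mouth (a point): centre of the slot's wide mouth, at the cover's top face, at jig (0, +42, 46) mm; the drag starts here and goes toward the jig's -y
- jig_slot_end (a point): closed far end of the slot at the cover's top face, at jig (0, -52, 46) mm
- beeswax: amber block of beeswax 30 x 40 x 15 mm, origin at the centre of its underside; bystander
- bowl: small purple bowl, 67 mm across, 20 mm tall, origin at the centre of its underside; bystander
- charcoal: fixed black charcoal block 75 (x) x 120 (y) x 31 mm behind the stand, origin at the centre of its underside
- tin: green and gold tin, 75 mm across, 58 mm tall, origin at the centre of its underside; bystander

How it is judged:
By the outcome, as a careful person would: the job done as asked, in the order asked, and still so for the second after the job is handed in, with the robot touching nothing.
It also fails if it takes over 72 s, if anything falls off the work surface, if the arm or the gripper's body presses on something with over 40 N, if the wrist force passes 120 N, or if a joint passes its speed limit or range.

## Working session

There is one attempt and no reset: what is moved stays moved. The work goes in short steps, Python scripts to look and compute and a tool call to move; the robot and the scene stay as the last step left them, time stands still between calls to the robot, and variables do not carry over. Pictures are saved under pics/ and viewed, at most 10 in all, crops included, and the job is handed in when it is done.

Besides the shell and the picture viewer there is one more tool, called after ">>>" as name(argument=value, ...), one argument or row to a line, values as JSON. jog_arm: Moves the arm, as the interface text tells. Its arguments: {"type":"object","properties":{"targets":{"type":"array"},"force":{"type":"number"}},"required":["targets"]}

```bash
mkdir -p pics; python3 - <<'E'
from bench import *
import cv2,numpy as np
s=read_state();print({k:np.round(v,3).tolist() for k,v in s.items()})
ims=[]
for n in("scene","side"):
    p,d=grab_frame(n);np.savez(f"{n}0.npz",p=p,d=d);cv2.imwrite(f"pics/{n}0.png",p)
    c=camera_model(n);print(n,c)
E
```

```text
{'clock': 0.0, 'joint_positions': [72.845, 19.073, -3.706, 83.707, 1.238, 77.342, -5.07], 'qvel': [0.083, 0.09, 0.052, 0.03, -0.14, -0.044, 0.026], 'tau': [0.0, -62.324, 0.025, -38.99, -0.061, 0.04, 0.0], 'position': [0.171, -0.601, 0.23], 'tool_rot': [-179.918, 0.005, 15.86], 'force': [0.133, 0.196, 0.095], 'ft_torque': [0.066, -0.001, -0.01], 'grasp_force': 0.0, 'gripper_width': 0.087}
scene {'camera_matrix': array([[550.46311851,   0.        , 322.53627235],
       [  0.        , 550.46311851, 228.07159542],
       [  0.        ,   0.        ,   1.        ]]), 'k1': -0.02273450803357183, 'R': array([[-0.70888165, -0.70512222, -0.01701354],
       [-0.33086462,  0.35373796, -0.87487031],
       [ 0.62290883, -0.61455033, -0.48405834]]), 't': array([0.3590983 , 0.29793027, 0.67273284])}
side {'camera_matrix': array([[592.68604161,   0.        , 326.22812468],
       [  0.        , 592.68604161, 245.39113978],
       [  0.        ,   0.        ,   1.        ]]), 'k1': 0.04619681598626843, 'R': array([[ 0.94741222, -0.31991367,  0.00808313],
       [-0.15745699, -0.48799497, -0.85852677],
       [ 0.27859897,  0.812106  , -0.51270504]]), 't': array([-0.52741666,  0.20165651,  0.93389918])}
```

View pics/scene0.png

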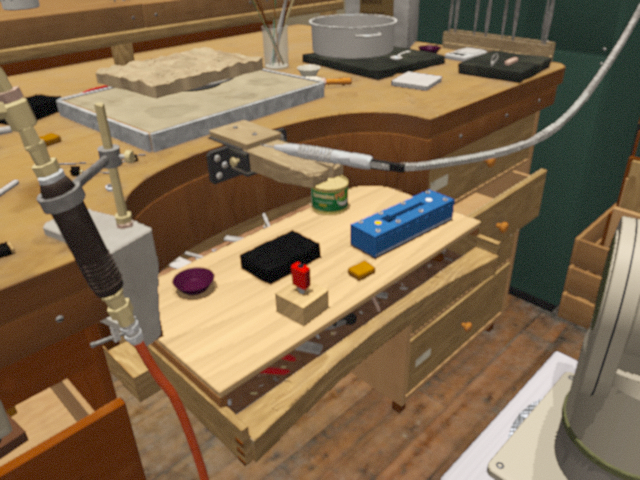

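View pics/side0.png

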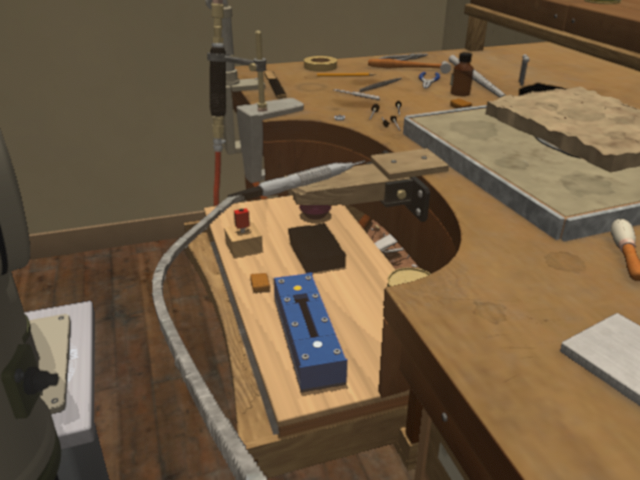

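The scene view shows the pin at about (300,275) in its stand, with the jig to the right. The side view shows the yellow dot at (298,288) and the white dot at (318,344). Next I'll measure these positions.

```bash
cat > h.py <<'E'
from bench import *
import cv2,numpy as np
def rays(c,uv):
    uv=np.atleast_2d(np.array(uv,float));K=c["camera_matrix"]
    q=(uv-[K[0,2],K[1,2]])/[K[0,0],K[1,1]];p=q.copy()
    for _ in range(10): p=q/(1+c["k1"]*(p**2).sum(1,keepdims=True))
    return np.c_[p,np.ones(len(p))]
def onplane(c,uv,z):
    d=rays(c,uv)@c["R"];o=-c["R"].T@c["t"]
    return o+d*((z-o[2])/d[:,2])[:,None]
def pts(c,uv,dep):
    return (rays(c,uv)*np.array(dep).reshape(-1,1)-c["t"])@c["R"]
def blobs(m,n=15):
    k,l,st,ce=cv2.connectedComponentsWithStats(m.astype(np.uint8))
    return [(l==i) for i in range(1,k) if st[i,4]>=n]
def hsv(p): return [x.astype(int) for x in cv2.split(cv2.cvtColor(p,cv2.COLOR_BGR2HSV))]
def cen(m):
    y,x=np.nonzero(m);return np.array([x.mean(),y.mean()])
E
python3 - <<'E'
from h import *
np.set_printoptions(precision=4,suppress=True)
for n in("scene","side"):
    f=np.load(n+"0.npz");p,d=f["p"],f["d"];c=camera_model(n);H,S,V=hsv(p)
    yy,xx=np.mgrid[:480,:640]
    def cloud(m):
        m=m&(d>0);return pts(c,np.c_[xx[m],yy[m]],d[m])
    box=(np.abs(xx-(300 if n=="scene" else 242))<15)&(np.abs(yy-(275 if n=="scene" else 218))<18)
    red=box&((H<6)|(H>174))&(S>170)&(V>90)
    P=cloud(red);print(n,"red",red.sum(),cen(red),P.min(0),P.max(0),onplane(c,cen(red),.146))
    top=P[P[:,2]>.160];print(" redtop",len(top),top.mean(0) if len(top) else 0)
    blue=(H>100)&(H<120)&(S>140)&(V>60)
    b=max(blobs(blue),key=np.sum);P=cloud(b);t=P[np.abs(P[:,2]-.131)<.004]
    r=cv2.minAreaRect((t[:,:2]*1000).astype(np.float32));print(" jig top",len(t),t[:,2].mean(),r)
    near=cv2.dilate(b.astype(np.uint8),np.ones((5,5)))>0
    hull=np.zeros_like(b,np.uint8);cv2.fillConvexPoly(hull,cv2.convexHull(np.argwhere(b)[:,::-1].astype(np.int32)),1)
    for nm,m in(("yellow",(H>18)&(H<35)&(S>120)&(V>150)),("white",(S<60)&(V>190)),("slot",V<60)):
        for q in blobs(m&(hull>0),4): print(" ",nm,q.sum(),cen(q),onplane(c,cen(q),.131 if nm!="slot" else .131))
    # stand top
    P=cloud(np.ones_like(b)); A=P[(np.abs(P[:,2]-.119)<.003)&(P[:,0]>.25)&(P[:,0]<.55)&(P[:,1]>.05)&(P[:,1]<.3)]
    if len(A): print(" stand",len(A),cv2.minAreaRect((A[:,:2]*1000).astype(np.float32)))
    # obstacles above z .16 over board area
    A=P[(P[:,2]>.17)&(P[:,2]<.75)&(P[:,0]>.2)&(P[:,0]<.75)&(P[:,1]>-.4)&(P[:,1]<.4)]
    for y0 in np.arange(-.4,.4,.05):
        a=A[(A[:,1]>=y0)&(A[:,1]<y0+.05)]
        if len(a): print("  obs y%.2f"%y0,len(a),a.min(0),a.max(0))
E
```

```text
scene red 343 [299.2974 274.105 ] [0.4151 0.0317 0.0872] [0.5158 0.1289 0.1666] [[0.4356 0.1159 0.146 ]]
 redtop 107 [0.4281 0.1216 0.1628]
 jig top 1458 0.13096065466610526 ((462.44451904296875, -170.98434448242188), (217.13125610351562, 61.762725830078125), 85.65512084960938)
  yellow 12 [377.6667 222.3333] [[ 0.4717 -0.1056  0.131 ]]
  white 25 [428.32 199.44] [[ 0.4602 -0.2415  0.131 ]]
 stand 824 ((474.64520263671875, 103.1017074584961), (73.28313446044922, 171.81468200683594), 70.87518310546875)
  obs y-0.40 1358 [ 0.2619 -0.4     0.17  ] [ 0.7487 -0.35    0.3404]
  obs y-0.35 2677 [ 0.2606 -0.35    0.1703] [ 0.7496 -0.3     0.3265]
  obs y-0.30 2280 [ 0.2616 -0.3     0.17  ] [ 0.7498 -0.25    0.3129]
  obs y-0.25 1521 [ 0.2684 -0.25    0.1718] [ 0.7498 -0.2001  0.3021]
  obs y-0.20 1210 [ 0.2849 -0.1999  0.1885] [ 0.7488 -0.15    0.2932]
  obs y-0.15 999 [ 0.3136 -0.1499  0.207 ] [ 0.7497 -0.1001  0.2865]
  obs y-0.10 590 [ 0.347  -0.0999  0.2363] [ 0.75   -0.0501  0.2815]
  obs y-0.05 2142 [ 0.3826 -0.0499  0.1701] [ 0.7496 -0.      0.2847]
  obs y-0.00 4128 [0.4875 0.     0.1703] [0.75   0.05   0.2829]
  obs y0.05 1661 [0.6491 0.05   0.17  ] [0.75  0.1   0.262]
  obs y0.10 1522 [0.6889 0.1    0.17  ] [0.75   0.15   0.2624]
  obs y0.15 1687 [0.6734 0.15   0.1701] [0.7495 0.2    0.2744]
  obs y0.20 1560 [0.6412 0.2    0.17  ] [0.7493 0.25   0.2691]
  obs y0.25 1088 [0.4951 0.25   0.2124] [0.75   0.3    0.3706]
  obs y0.30 5510 [0.4776 0.3    0.17  ] [0.749 0.35  0.428]
  obs y0.35 7349 [0.4227 0.35   0.1701] [0.7498 0.4    0.4048]
side red 68 [240.7794 213.1324] [0.4219 0.1068 0.1354] [0.4434 0.1251 0.1643] [[0.4358 0.1374 0.146 ]]
 redtop 42 [0.4317 0.1142 0.1618]Traceback (most recent call last):
  File "<stdin>", line 13, in <module>
ValueError: max() iterable argument is empty
```

```bash
cat >> h.py <<'E'
from scipy.spatial.transform import Rotation as Ro
def shift(target,yaw=None):
    s=read_state();R=Ro.from_euler("xyz",s["tool_rot"],degrees=True).as_matrix()
    print("shift mm",np.round(R.T@(np.array(target)-s["position"])*1000,1),"yaw now",round(s["tool_rot"][2],2),"spin (toolz)",None if yaw is None else round(-(yaw-s["tool_rot"][2]),2))
E
python3 - <<'E'
from h import *
np.set_printoptions(precision=4,suppress=True)
yy,xx=np.mgrid[:480,:640]
f=np.load("scene0.npz");p,d=f["p"],f["d"];c=camera_model("scene")
m=d>0;P=pts(c,np.c_[xx[m],yy[m]],d[m])
A=P[(P[:,2]>.2)&(P[:,0]>.2)&(P[:,0]<.5)]
for y0 in np.arange(-.4,.02,.03):
    a=A[abs(A[:,1]-y0)<.01]
    a=a[a[:,2]>a[:,2].max()-.02] if len(a) else a
    if len(a): print("cable y%.2f"%y0,len(a),np.median(a,0),a.min(0),a.max(0))
f=np.load("side0.npz");p,d=f["p"],f["d"];c=camera_model("side");H,S,V=hsv(p)
print("hsv jig",[ (H[v,u],S[v,u],V[v,u]) for u,v in((286,290),(330,355),(298,288),(318,344))])
for nm,u,v,m in(("yellow",298,288,(H>15)&(H<35)&(S>120)&(V>150)),("white",318,344,(S<70)&(V>170))):
    m=m&(abs(xx-u)<9)&(abs(yy-v)<9);print(nm,m.sum(),onplane(c,cen(m),.131))
m=(abs(xx-241)<14)&(abs(yy-218)<18)&((H<7)|(H>173))&(S>140);ys,xs=np.nonzero(m)
print("red",m.sum(),xs.min(),xs.max(),ys.min(),ys.max(),onplane(c,[(xs.min()+xs.max())/2,(ys.min()+ys.max())/2],.146))
w=camera_model("wrist");s=read_state();R=Ro.from_euler("xyz",s["tool_rot"],degrees=True).as_matrix()
o=-w["R"].T@w["t"];print("cam in tool",R.T@(o-s["position"]),"axis",R.T@w["R"][2],"K",w["camera_matrix"][0,0])
shift([.40,.10,.42]); shift([.171,-.601,.42])
E
```

```text
cable y-0.40 53 [ 0.2674 -0.3992  0.338 ] [ 0.264  -0.4095  0.3293] [ 0.2752 -0.39    0.3427]
cable y-0.37 55 [ 0.2665 -0.3699  0.3301] [ 0.263  -0.3799  0.3215] [ 0.2729 -0.3601  0.3348]
cable y-0.34 63 [ 0.2635 -0.3384  0.321 ] [ 0.2606 -0.3497  0.3084] [ 0.271  -0.33    0.3265]
cable y-0.31 65 [ 0.263  -0.3098  0.3133] [ 0.2607 -0.3199  0.3037] [ 0.2709 -0.3002  0.3188]
cable y-0.28 80 [ 0.2659 -0.2803  0.3066] [ 0.2624 -0.29    0.2972] [ 0.2753 -0.2702  0.3109]
cable y-0.25 88 [ 0.2713 -0.2501  0.2998] [ 0.2673 -0.2596  0.2915] [ 0.283  -0.24    0.3044]
cable y-0.22 87 [ 0.28   -0.2191  0.294 ] [ 0.2732 -0.23    0.2862] [ 0.2907 -0.2104  0.2982]
cable y-0.19 104 [ 0.2936 -0.1899  0.2885] [ 0.2849 -0.1999  0.2809] [ 0.3062 -0.1801  0.2932]
cable y-0.16 116 [ 0.3107 -0.1597  0.2842] [ 0.3018 -0.1697  0.2772] [ 0.3263 -0.1504  0.2881]
cable y-0.13 121 [ 0.3305 -0.13    0.281 ] [ 0.3205 -0.1396  0.2741] [ 0.3433 -0.12    0.2846]
cable y-0.10 116 [ 0.3504 -0.1004  0.2787] [ 0.342  -0.11    0.2712] [ 0.3642 -0.0903  0.2819]
cable y-0.07 134 [ 0.3727 -0.0699  0.2765] [ 0.3612 -0.08    0.2699] [ 0.3944 -0.06    0.2799]
cable y-0.04 365 [ 0.4157 -0.0401  0.2759] [ 0.3826 -0.0499  0.2648] [ 0.4602 -0.03    0.2847]
cable y-0.01 230 [ 0.4855 -0.0142  0.2756] [ 0.4577 -0.02    0.2644] [ 0.4999 -0.0055  0.2841]
cable y0.02 145 [0.4902 0.0204 0.2544] [0.4877 0.0101 0.2414] [0.4999 0.0299 0.2612]
hsv jig [(np.int64(109), np.int64(130), np.int64(141)), (np.int64(109), np.int64(134), np.int64(137)), (np.int64(24), np.int64(197), np.int64(227)), (np.int64(42), np.int64(6), np.int64(228))]
yellow 23 [[ 0.4732 -0.1033  0.131 ]]
white 44 [[ 0.4623 -0.2381  0.131 ]]
red 197 235 247 209 227 [[0.4324 0.1186 0.146 ]]
cam in tool [ 0.0676  0.0008 -0.1541] axis [-0.2441 -0.0009  0.9697] K 352.6389641895937
shift mm [ 412.1 -611.8 -189.4] yaw now 15.86 spin (toolz) None
shift mm [   0.2   -0.1 -190.2] yaw now 15.86 spin (toolz) None
```

>>> jog_arm(
  targets=[0, 0, -50, 0, 1, 0, 0, -100, 0, 1, 0, 0, -150, 0, 1, 40, -25, -190, 0, 1, 85, -50, -190, 0, 1, 128, -76, -190, 0, 1, 171, -102, -190, 0, 1, 214, -130, -190, 0, 1, 257, -156, -190, 0, 1, 300, -182, -190, 0, 1, 345, -208, -190, 0, 1, 351, -213, -190, 0, 1],
)

```text
clock: 1.3
position: [0.4531, -0.2959, 0.4203]
tool_rot: [-179.9, -0.0, 16.2]
force: [-0.2, -0.3, -0.3]
gripper_width: 0.0869
grasp_force: 0.0
```

>>> jog_arm(
  targets=[10, -45, 0, 0, 1, 21, -91, 0, 0, 1, 32, -136, 0, 0, 1, 42, -181, 0, 0, 1, 53, -226, 0, 0, 1, 63, -271, 0, 0, 1, 74, -316, 0, 0, 1, 84, -361, 0, 0, 1, 94, -407, 0, 0, 1, 94, -407, 0, 0, 1, 94, -407, 0, 0, 1, 94, -407, 0, 0, 1],
)

```text
clock: 2.5
position: [0.4296, 0.1156, 0.4202]
tool_rot: [180.0, 0.0, 15.8]
force: [-0.3, 0.0, -0.4]
gripper_width: 0.0872
grasp_force: 0.0
```

```bash
python3 - <<'E'
from h import *
np.set_printoptions(precision=4,suppress=True)
s=read_state();c=camera_model("wrist");p,d=grab_frame("wrist")
np.savez("w1.npz",p=p,d=d,R=c["R"],t=c["t"]);cv2.imwrite("pics/w1.png",p)
print(s["position"],s["tool_rot"],s["clock"],s["joint_positions"])
E
```

```text
[0.4296 0.1156 0.4202] [179.991    0.0364  15.767 ] 2.5 [ 26.9207  -4.6892 -43.526   86.6545  -3.2416  96.7748 -91.1231]
```

View pics/w1.png

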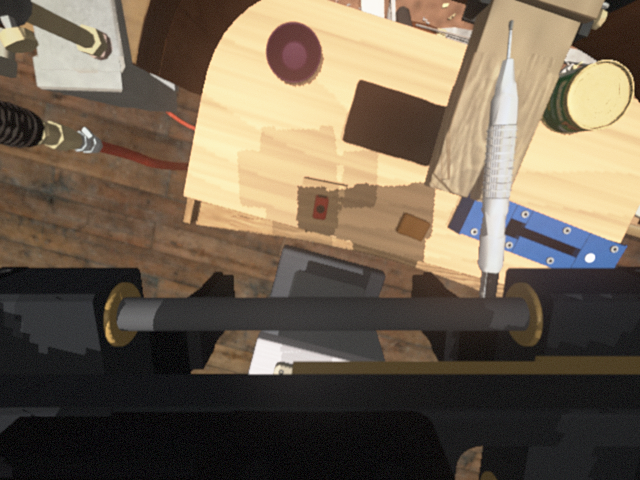

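The head is at (320,208) with its long side up the image, and the jig is partly visible with its white dot at (590,258).

```bash
cat > red.py <<'E'
from h import *
np.set_printoptions(precision=4,suppress=True)
def red(p,c):
    H,S,V=hsv(p);m=((H<8)|(H>172))&(S>130)&(V>50)
    yy,xx=np.mgrid[:480,:640];m&=(abs(xx-320)<120)&(yy>120)&(yy<300)
    b=max(blobs(cv2.morphologyEx(m.astype(np.uint8),cv2.MORPH_CLOSE,np.ones((9,9)))),key=np.sum)
    ct=cv2.findContours(b.astype(np.uint8),0,1)[0][0][:,0]
    return b,ct
E
python3 - <<'E'
from red import *
f=np.load("w1.npz");p,d=f["p"],f["d"];c=camera_model("wrist")
b,ct=red(p,c);X=onplane(c,ct,.163)
print(b.sum(),ct.min(0),ct.max(0),cv2.minAreaRect((X[:,:2]*1000).astype(np.float32)))
yy,xx=np.mgrid[:480,:640];m=b&(d>0);P=pts(c,np.c_[xx[m],yy[m]],d[m]);t=P[P[:,2]>.155]
print(len(t),t.mean(0),cv2.minAreaRect((t[:,:2]*1000).astype(np.float32)),np.percentile(P[:,2],[5,50,95]))
H,S,V=hsv(p)
m=(S<70)&(V>170)&(abs(xx-590)<9)&(abs(yy-258)<9);print("white",m.sum(),onplane(c,cen(m),.131))
# stand top rect from depth
P=pts(c,np.c_[xx[d>0],yy[d>0]],d[d>0]);A=P[(abs(P[:,2]-.119)<.006)&(abs(P[:,0]-.43)<.06)&(abs(P[:,1]-.117)<.06)]
print("stand",len(A),cv2.minAreaRect((A[:,:2]*1000).astype(np.float32)))
E
```

```text
252 [313 196] [327 218] ((434.7353210449219, 119.2396240234375), (25.6179256439209, 14.74410343170166), 8.231806755065918)
249 [0.4341 0.1192 0.1629] ((433.84759521484375, 119.09131622314453), (23.895662307739258, 14.799215316772461), 8.319450378417969) [0.161  0.1629 0.1651]
white 83 [[ 0.4614 -0.2387  0.131 ]]
stand 1546 ((432.5152282714844, 119.1372299194336), (56.48826217651367, 55.90436553955078), 4.412254333496094)
```

```bash
python3 - <<'E'
from red import *
f=np.load("w1.npz");d=f["d"];c=camera_model("wrist")
yy,xx=np.mgrid[:480,:640];m=(d>0)&(yy<265);P=pts(c,np.c_[xx[m],yy[m]],d[m])
for y0 in np.arange(-.08,.07,.01):
    a=P[(abs(P[:,1]-y0)<.005)&(P[:,2]>.2)&(P[:,2]<.32)]
    if len(a): i=a[:,0].argmin();print("%.2f"%y0,len(a),"minx",a[i],"zmax",a[:,2].max())
# torch side
a=P[(P[:,1]>.15)&(P[:,1]<.33)&(P[:,2]>.2)&(P[:,0]<.55)];print(len(a),a.min(0) if len(a) else "")
shift([.4335,.119,.30],8.2)
E
```

```text
-0.08 153 minx [ 0.6835 -0.0755  0.2173] zmax 0.23346687595272259
-0.07 49 minx [ 0.6827 -0.0728  0.2175] zmax 0.2262725176234306
-0.06 164 minx [ 0.6539 -0.0566  0.2419] zmax 0.2503256166539593
-0.05 58 minx [ 0.4489 -0.0451  0.2762] zmax 0.2762187880596916
-0.04 725 minx [ 0.4457 -0.0351  0.2837] zmax 0.2846123331651297
-0.03 2748 minx [ 0.4392 -0.0267  0.2712] zmax 0.2845912446580661
-0.02 2756 minx [ 0.4441 -0.0249  0.273 ] zmax 0.28471725558230837
-0.01 2707 minx [ 0.4807 -0.015   0.2728] zmax 0.28442812677495855
-0.00 2654 minx [0.4919 0.0029 0.2512] zmax 0.2845376576247406
0.01 3013 minx [0.492  0.0116 0.2563] zmax 0.2832983706040081
0.02 2592 minx [0.4921 0.0234 0.2544] zmax 0.2759065119271293
0.03 2672 minx [0.4922 0.0309 0.2569] zmax 0.26196090401885497
0.04 1838 minx [0.4932 0.0351 0.2505] zmax 0.2618481951894368
0.05 163 minx [0.6391 0.0457 0.2583] zmax 0.2595679617979641
9097 [0.488  0.2965 0.2   ]
shift mm [  4.7  -2.4 120.3] yaw now 15.73 spin (toolz) 7.53
```

>>> jog_arm(
  targets=[1.7, -2.6, 45, 4, 1, 1.7, -2.6, 90, 8, 1, 1.7, -2.6, 135, 8, 1, 1.7, -2.6, 180, 8, 1, 1.7, -2.6, 180, 8, 1, 1.7, -2.6, 180, 8, 1],
)

```text
clock: 3.15
position: [0.4307, 0.1191, 0.2416]
tool_rot: [-180.0, 0.0, 7.8]
force: [0.5, 0.5, 0.4]
gripper_width: 0.0869
grasp_force: 0.0
```

```bash
python3 - <<'E'
from red import *
s=read_state();c=camera_model("wrist");p,d=grab_frame("wrist");cv2.imwrite("pics/w2.png",p)
b,ct=red(p,c);X=onplane(c,ct,.163)
print(s["position"],s["tool_rot"],s["clock"]);print(b.sum(),ct.min(0),ct.max(0),cv2.minAreaRect((X[:,:2]*1000).astype(np.float32)))
yy,xx=np.mgrid[:480,:640];m=b&(d>0);P=pts(c,np.c_[xx[m],yy[m]],d[m]);t=P[P[:,2]>.155]
r=cv2.minAreaRect((t[:,:2]*1000).astype(np.float32));print(len(t),t.mean(0),r)
shift([.4335,.119,.137],8.2)
E
```

```text
[0.4307 0.1191 0.2416] [-179.9847    0.0201    7.7849] 3.15
740 [312 226] [334 267] ((436.3726806640625, 119.28034973144531), (29.0557804107666, 15.014344215393066), 7.288702964782715)
696 [0.4348 0.1193 0.1623] ((433.80157470703125, 118.98017883300781), (25.04322624206543, 15.211372375488281), 7.057127475738525)
shift mm [  1.7   0.8 105.7] yaw now 7.8 spin (toolz) -0.4
```

View pics/w2.png

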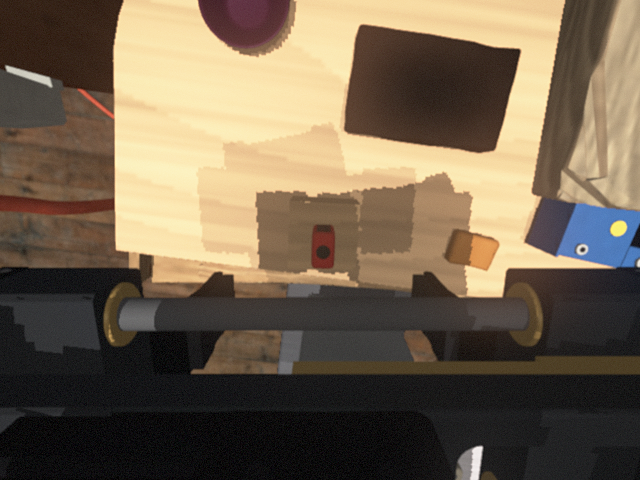

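The head is centred at (322,247) between the open fingers and aligned with the tool, so I'll descend and grip.

>>> jog_arm(
  targets=[0, 0.4, 30, 0, 1, 0, 0.4, 60, 0, 1, 0, 0.4, 85, 0, 1, 0, 0.4, 104.5, 0, 1, 0, 0.4, 104.5, 0, 1, 0, 0.4, 104.5, 0, 1],
)

```text
clock: 3.8
position: [0.4319, 0.1196, 0.1381]
tool_rot: [-180.0, -0.1, 7.8]
force: [0.5, -0.7, -0.0]
gripper_width: 0.0872
grasp_force: 0.0
```

>>> jog_arm(
  targets=[0, 0, 0, 0, -0.4, 0, 0, 0, 0, -0.6, 0, 0, 0, 0, -0.8, 0, 0, 0, 0, -1, 0, 0, 0, 0, -1, 0, 0, 0, 0, -1, 0, 0, 0, 0, -1, 0, 0, 0, 0, -1, 0, 0, 0, 0, -1, 0, 0, 0, 0, -1],
  force=15,
)

```text
clock: 4.8
position: [0.4304, 0.1194, 0.136]
tool_rot: [180.0, 0.0, 7.9]
force: [-0.0, 0.3, -0.5]
gripper_width: 0.016
grasp_force: 15.0
```

>>> jog_arm(
  targets=[0, 0, -5, 0, -1, 0, 0, -15, 0, -1, 0, 0, -30, 0, -1, 0, 0, -50, 0, -1, 0, 0, -80, 0, -1, 0, 0, -120, 0, -1, 0, 0, -160, 0, -1, 0, 0, -200, 0, -1, 0, 0, -240, 0, -1, 0, 0, -265, 0, -1, 0, 0, -265, 0, -1],
)

```text
clock: 5.9
position: [0.4312, 0.1201, 0.4051]
tool_rot: [180.0, -0.3, 7.9]
force: [0.4, -0.2, -1.4]
gripper_width: 0.0155
grasp_force: 15.0
```

>>> jog_arm(
  targets=[0, 0, 0, -8, -1, 0, 0, 0, -16, -1, 0, 0, 0, -24, -1, 0, 0, 0, -32, -1, 0, 0, 0, -40, -1, 0, 0, 0, -48, -1, 0, 0, 0, -56, -1, 0, 0, 0, -64, -1, 0, 0, 0, -72, -1, 0, 0, 0, -80, -1, 0, 0, 0, -88, -1, 0, 0, 0, -92, -1],
)

```text
clock: 7.1
position: [0.43, 0.1195, 0.4007]
tool_rot: [-180.0, 0.0, 100.2]
force: [0.3, 0.4, 0.3]
gripper_width: 0.016
grasp_force: 15.0
```

```bash
python3 - <<'E'
from h import *
s=read_state();print(s["position"],s["tool_rot"],s["clock"],s["gripper_width"],s["joint_positions"],s["force"])
shift([.4705,-.17,.40],100); shift([.4705,-.13,.40],100)
E
```

```text
[0.42996901 0.11945495 0.40066514] [-1.79960295e+02  5.88193665e-04  1.00198924e+02] 7.1 0.016016199811462926 [ 22.63168713  -4.72111996 -40.14233365  89.1560027   -3.0554249
  94.48958624  -7.45308213] [0.34082249 0.41936767 0.31630492]
shift mm [-292.1  -11.4    0.7] yaw now 100.2 spin (toolz) 0.2
shift mm [-252.7   -4.3    0.7] yaw now 100.2 spin (toolz) 0.2
```

>>> jog_arm(
  targets=[-40, -2, 0, 0, -1, -80, -5, 0, 0, -1, -120, -8, 0, 0, -1, -160, -11, 0, 0, -1, -200, -14, 0, 0, -1, -240, -17, 0, 0, -1, -280, -20, 0, 0, -1, -320, -23, 0, 0, -1, -360, -25, 0, 0, -1, -360, -25, 0, 0, -1, -360, -25, 0, 0, -1, -360, -25, 0, 0, -1],
)

```text
clock: 8.3
position: [0.4675, -0.2385, 0.4011]
tool_rot: [180.0, -0.0, 99.9]
force: [0.7, 0.0, -0.7]
gripper_width: 0.0162
grasp_force: 15.0
```

```bash
python3 - <<'E'
from h import *
s=read_state();c=camera_model("wrist");p,d=grab_frame("wrist")
np.savez("w3.npz",p=p,d=d);cv2.imwrite("pics/w3.png",p);print(s["position"],s["tool_rot"],s["clock"])
E
```

```text
[ 0.46751486 -0.23847609  0.40106236] [ 1.79988489e+02 -2.49456946e-02  9.99451834e+01] 8.3
```

View pics/w3.png

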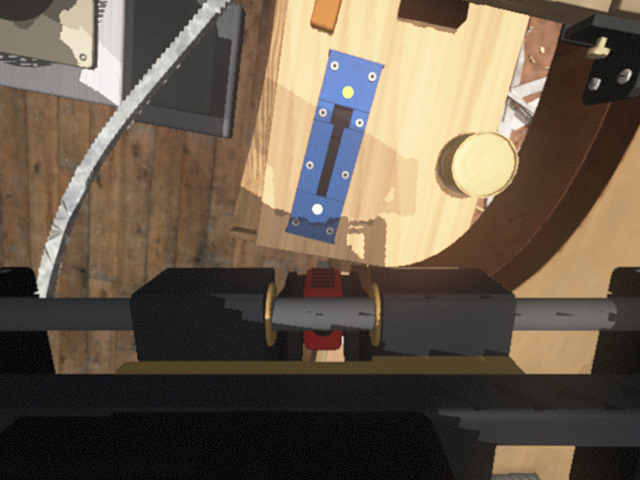

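The wrist view shows the whole jig: yellow dot at (348,92), white dot at (317,209), the dark slot between them, and the pin held in the jaws.

```bash
python3 - <<'E'
from h import *
np.set_printoptions(precision=4,suppress=True)
f=np.load("w3.npz");p,d=f["p"],f["d"];c=camera_model("wrist");H,S,V=hsv(p)
yy,xx=np.mgrid[:480,:640]
Y=onplane(c,cen((H>15)&(H<35)&(S>120)&(V>150)&(abs(xx-348)<9)&(abs(yy-92)<9)),.131)[0]
W=onplane(c,cen((S<70)&(V>170)&(abs(xx-317)<9)&(abs(yy-209)<9)),.131)[0]
print("dots",Y,W,"yaw",np.degrees(np.arctan2(-(Y-W)[0],(Y-W)[1])))
blue=(H>100)&(H<125)&(S>120)&(V>50)
b=max(blobs(blue),key=np.sum)
hull=np.zeros((480,640),np.uint8);cv2.fillConvexPoly(hull,cv2.convexHull(np.argwhere(b)[:,::-1].astype(np.int32)),1)
m=(hull>0)&(d>0);P=pts(c,np.c_[xx[m],yy[m]],d[m]);t=P[abs(P[:,2]-.131)<.005]
r=cv2.minAreaRect((t[:,:2]*1000).astype(np.float32));print("top",len(t),np.median(t[:,2]),r)
dark=(hull>0)&(V<70)&~blue;k=max(blobs(dark),key=np.sum);uv=np.argwhere(k)[:,::-1];X=onplane(c,uv,.131)
yaw=-np.radians(4.6);e2=np.array([-np.sin(yaw),np.cos(yaw)]);e1=np.array([e2[1],-e2[0]])
M=(Y+W)[:2]/2;q=(X[:,:2]-M)@np.c_[e1,e2]*1000
print("slot n",len(q),"y range",q[:,1].min(),q[:,1].max())
for a in range(-55,56,10):
    g=q[abs(q[:,1]-a)<3]
    if len(g): print(a,len(g),g[:,0].min(),g[:,0].max(),g[:,0].mean())
# held pin: red region
for z in (.41,): 
    red=((H<8)|(H>172))&(S>130)&(V>50)&(abs(xx-322)<40)&(yy>255)&(yy<360);m=red&(d>0);P=pts(c,np.c_[xx[m],yy[m]],d[m]);print("pin",len(P),P.min(0),P.max(0),np.median(P,0))
E
```

```text
dots [nan nan nan] [ 0.462  -0.2387  0.131 ] yaw nan
top 952 0.13128693743011904 ((456.4332580566406, -239.12229919433594), (32.333560943603516, 46.561317443847656), 85.06364440917969)h.py:18: RuntimeWarning: Mean of empty slice.
  y,x=np.nonzero(m);return np.array([x.mean(),y.mean()])
  ret = ret.dtype.type(ret / rcount)
Traceback (most recent call last):
ValueError: max() iterable argument is empty
```

```bash
python3 - <<'E'
from h import *
np.set_printoptions(precision=4,suppress=True)
f=np.load("w3.npz");p,d=f["p"],f["d"];c=camera_model("wrist");H,S,V=hsv(p)
yy,xx=np.mgrid[:480,:640]
print("hsv",[(int(H[v,u]),int(S[v,u]),int(V[v,u])) for u,v in((348,92),(330,150),(341,118),(355,75))])
Y=onplane(c,cen((H>18)&(H<40)&(S>90)&(V>130)&(abs(xx-348)<9)&(abs(yy-92)<9)),.131)[0]
W=onplane(c,cen((S<70)&(V>170)&(abs(xx-317)<9)&(abs(yy-209)<9)),.131)[0]
print("dots",Y,W,"yaw",np.degrees(np.arctan2(-(Y-W)[0],(Y-W)[1])))
roi=(xx>280)&(xx<390)&(yy>45)&(yy<245)
blue=cv2.morphologyEx(((H>95)&(H<130)&(S>90)&(V>40)&roi).astype(np.uint8),cv2.MORPH_CLOSE,np.ones((25,25)))>0
m=blue&(d>0);P=pts(c,np.c_[xx[m],yy[m]],d[m]);t=P[abs(P[:,2]-.131)<.005]
print("top",len(t),np.median(t[:,2]),cv2.minAreaRect((t[:,:2]*1000).astype(np.float32)))
k=max(blobs(blue&(V<90)&~((H>95)&(H<130)&(S>90))),key=np.sum);X=onplane(c,np.argwhere(k)[:,::-1],.131)
M=np.array([.467,-.171]);yaw=-np.radians(4.6);e2=np.array([-np.sin(yaw),np.cos(yaw)]);e1=np.array([e2[1],-e2[0]])
q=(X[:,:2]-M)@np.c_[e1,e2]*1000
print("slot",len(q),q[:,1].min(),q[:,1].max())
for a in range(-55,56,10):
    g=q[abs(q[:,1]-a)<3]
    if len(g): print(a,len(g),g[:,0].min(),g[:,0].max(),g[:,0].mean())
red=((H<8)|(H>172))&(S>130)&(V>50)&(abs(xx-322)<40)&(yy>255)&(yy<360)&(d>0);P=pts(c,np.c_[xx[red],yy[red]],d[red]);print("pin",len(P),P.min(0),P.max(0),np.median(P,0))
E
```

```text
hsv [(30, 107, 252), (8, 48, 79), (14, 56, 91), (111, 114, 217)]
dots [ 0.4736 -0.1029  0.131 ] [ 0.462  -0.2387  0.131 ] yaw -4.87222946078588
top 8011 0.13121937335110803 ((467.12860107421875, -170.4349365234375), (209.0022735595703, 59.86127853393555), 84.79366302490234)
slot 759 -50.864622704995114 41.03761071017143
-45 46 -4.740035570923214 5.707686183196352 0.4499872744124541
-35 47 -4.770170163528984 5.919307708773973 0.49524352911323427
-25 46 -4.785090109331066 5.830905216437493 0.5364664465106287
-15 46 -4.541150990757878 5.743499017483711 0.6608280849977439
-5 48 -4.571713307259202 5.908058124797616 0.7373942620888007
5 51 -4.601885303541687 6.114017022338095 0.7171489516295063
15 49 -4.363402796303841 6.026721203680727 0.7670070831311103
25 50 -4.394157494968812 6.230117495509996 0.9754942868837437
35 77 -9.400355170772997 10.81905697473651 0.878293815499708
pin 1375 [ 0.4588 -0.2502  0.3967] [ 0.4774 -0.2234  0.4309] [ 0.4678 -0.2269  0.4266]
```

>>> jog_arm(
  targets=[35, 7.5, 0, 0, -1, 70, 15, 0, 0, -1, 103, 22.3, 0, 0, -1, 103, 22.3, 40, 0, -1, 103, 22.3, 80, 0, -1, 103, 22.3, 120, 0, -1, 103, 22.3, 150, 0, -1, 103, 22.3, 175, 0, -1, 103, 22.3, 195, 0, -1, 103, 22.3, 209, 0, -1, 103, 22.3, 209, 0, -1, 103, 22.3, 209, 0, -1],
)

```text
clock: 9.55
position: [0.4721, -0.134, 0.1929]
tool_rot: [180.0, 0.0, 99.9]
force: [0.2, -0.6, 0.7]
gripper_width: 0.0157
grasp_force: 15.0
```

```bash
python3 - <<'E'
from h import *
s=read_state();print(s["position"],s["tool_rot"],s["clock"],s["force"])
p,_=grab_frame("side");q,_=grab_frame("scene")
a=cv2.resize(p[210:410,230:400],None,fx=2.3,fy=2.3,interpolation=2);b=cv2.resize(q[130:290,320:490],None,fx=2.3,fy=2.3,interpolation=2)
h=max(len(a),len(b));o=np.zeros((h,a.shape[1]+b.shape[1],3),np.uint8);o[:len(a),:a.shape[1]]=a;o[:len(b),a.shape[1]:]=b;cv2.imwrite("pics/c4.png",o)
# predicted foot px in each
y=np.radians(s["tool_rot"][2]);F=s["position"]+np.array([.0023*np.cos(y),.0023*np.sin(y),-.047])
for n in("side","scene"):
    c=camera_model(n);k=cv2.projectPoints(F[None],cv2.Rodrigues(c["R"])[0],c["t"],c["camera_matrix"],np.array([c["k1"],0,0,0.]))[0].ravel();print(n,k)
E
```

```text
[ 0.472127   -0.13403125  0.19289155] [1.79954615e+02 2.72471135e-02 9.98968182e+01] 9.55 [ 0.16787068 -0.63454724  0.65506931]
side [301.29203595 289.96817392]
scene [387.38241322 209.82416179]
```

View pics/c4.png

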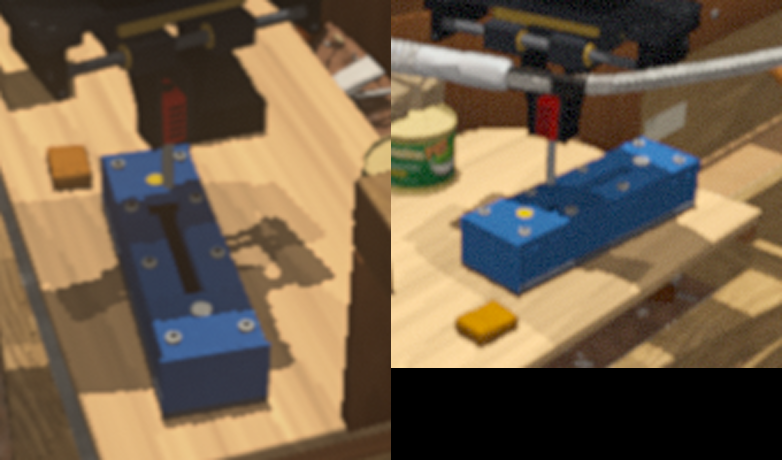

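In the side crop the foot is at (168,187), or about (303,291) in full-frame pixels, just above the mouth. I'll refine the lateral offset using the shank.

```bash
python3 - <<'E'
from h import *
np.set_printoptions(precision=2,suppress=True)
s=read_state();T=np.array(s["position"])
c=camera_model("side");K=c["camera_matrix"];proj=lambda X:cv2.projectPoints(np.atleast_2d(X),cv2.Rodrigues(c["R"])[0],c["t"],K,np.array([c["k1"],0,0,0.]))[0][:,0]
p,_=grab_frame("side");g=p.astype(int)
y=np.radians(s["tool_rot"][2]);F=T+np.array([.0023*np.cos(y),.0023*np.sin(y),-.047])
for h in (0,.01,.02,.03): print("pred axis",h,proj(F+[0,0,h]))
for v in range(268,294,2):
    r=p[v,290:318];print(v," ".join("%d/%d/%d"%tuple(x) for x in r[5:22]))
# jig slot centreline in side image vs wrist model
J=np.array([.4677,-.1707,.131]);e2=np.array([np.sin(np.radians(5)),np.cos(np.radians(5)),0])
for a in (.025,0,-.025,-.045):
    k=proj(J+a*e2)[0];r=p[int(round(k[1])),int(k[0])-14:int(k[0])+15].max(1);print("slot pred",a*1000,k,"dark cols",int(k[0])-14+np.nonzero(r<75)[0])
E
```

```text
pred axis 0 [[301.55 289.78]]
pred axis 0.01 [[301.46 284.24]]
pred axis 0.02 [[301.37 278.63]]
pred axis 0.03 [[301.28 272.96]]
268 27/40/50 28/40/51 29/41/52 30/41/51 33/43/54 32/42/61 32/43/77 31/42/93 32/43/94 30/41/84 31/42/76 29/41/73 30/41/72 29/39/73 29/41/76 30/41/73 30/41/63
270 27/37/47 28/39/50 30/41/52 29/40/51 32/42/53 32/43/60 30/41/77 31/42/93 30/41/94 30/42/89 28/41/88 29/41/88 28/40/87 28/41/86 26/39/80 28/40/68 29/40/56
272 41/60/77 28/40/52 28/39/51 28/40/51 31/42/53 37/46/59 42/52/73 49/58/88 52/61/91 52/61/88 52/56/79 55/52/68 62/52/60 69/54/56 77/58/55 83/61/54 78/60/56
274 92/102/122 62/60/70 52/47/52 64/53/54 74/60/58 72/65/66 67/72/77 70/80/86 73/82/89 75/80/85 89/81/79 110/83/70 123/87/67 129/92/70 131/92/68 134/91/66 122/89/77
276 128/87/66 123/84/62 122/84/63 125/86/64 121/86/67 103/83/74 80/80/83 73/82/89 72/81/88 76/84/90 92/95/97 105/103/103 102/99/98 104/101/101 121/114/111 134/115/105 132/107/99
278 130/89/65 130/90/65 131/90/66 131/90/66 122/87/67 103/82/74 81/80/84 72/81/88 72/82/88 73/82/88 82/91/97 100/108/114 108/119/125 107/119/125 108/116/121 
[... 958 characters left out ...]
5/85 82/82/86 76/82/87 70/77/83 68/70/73 76/65/63 84/64/57 84/63/57 78/59/55 66/54/54 62/54/55
292 134/90/64 134/90/64 135/90/64 135/90/65 134/90/64 132/89/64 126/88/66 117/85/69 103/79/68 81/66/63 67/58/58 64/54/54 63/53/53 63/53/54 63/53/54 64/54/54 65/55/55
slot pred 25.0 [302.93 303.63] dark cols [288 289 290 291 292 293 294 295 296 297 298 299 300 301 302 303 304 305
 306 307 308 309 310 311 312 313 314 315 316]
slot pred 0 [306.44 313.69] dark cols [292 293 294 295 296 297 298 299 302 303 304 305 306 307 308 309 310 311]
slot pred -25.0 [310.12 324.25] dark cols [305 306 307 308 309 310 311 312 313 314]
slot pred -45.0 [313.21 333.09] dark cols [308 309 310 311 312 313 314 315 316 317]
```

```bash
python3 - <<'E'
from h import *
np.set_printoptions(precision=2,suppress=True)
s=read_state();T=np.array(s["position"]);y=np.radians(s["tool_rot"][2]);print(T)
F=T+np.array([.0023*np.cos(y),.0023*np.sin(y),-.047])
c=camera_model("scene");K=c["camera_matrix"];proj=lambda X:cv2.projectPoints(np.atleast_2d(X),cv2.Rodrigues(c["R"])[0],c["t"],K,np.array([c["k1"],0,0,0.]))[0][:,0]
p,_=grab_frame("scene")
for h in (0,.01,.02,.03): print("pred",h,proj(F+[0,0,h]))
print("dots pred (wrist)",proj(np.array([[.4736,-.1029,.131],[.462,-.2387,.131]])))
H,S,V=hsv(p);yy,xx=np.mgrid[:480,:640]
for u,v,m in((378,222,(H>18)&(H<40)&(S>90)&(V>130)),(428,199,(S<90)&(V>150))):
    m=m&(abs(xx-u)<7)&(abs(yy-v)<6);print("dot",m.sum(),cen(m))
for v in range(188,214,3): print(v,"from 380:"," ".join("%d/%d/%d"%tuple(x) for x in p[v,380:398]))
E
```

```text
[ 0.47 -0.13  0.19]
pred 0 [[387.37 209.54]]
pred 0.01 [[387.59 204.5 ]]
pred 0.02 [[387.82 199.41]]
pred 0.03 [[388.05 194.26]]
dots pred (wrist) [[375.83 222.51]
 [426.69 199.63]]
dot 16 [377.5  222.12]
dot 16 [428.81 199.  ]
188 from 380: 72/103/131 55/86/107 61/85/107 39/65/107 31/46/111 26/33/103 17/28/94 23/20/90 11/15/92 18/21/117 7/15/123 9/16/109 20/21/72 31/29/32 29/33/26 27/23/27 0/0/4 14/15/15
191 from 380: 151/205/240 152/207/241 150/205/239 149/204/238 144/202/236 143/198/236 133/188/226 112/157/196 86/109/147 71/74/114 68/69/107 68/77/105 56/78/102 60/82/101 41/59/75 37/53/65 60/87/111 88/131/165
194 from 380: 152/207/242 150/207/241 152/208/242 154/209/244 154/209/244 155/211/245 150/205/238 130/179/211 103/129/151 101/106/108 101/106/108 114/142/163 135/182/219 147/203/237 148/201/237 145/199/233 144/200/235 146/201/237
197 from 380: 154/211/245 155/210/244 153/209/245 155/211/245 154/212/247 157/214/249 150/206/240 131/174/206 100/120/138 97/100/103 101/107/111 114/146/174 137/190/226 148/203/239 149/205/240 152/207/241 150/205/240 148/206/241
200 from 380: 156/213/
[... 338 characters left out ...]
102 102/114/123 122/160/191 143/197/233 153/209/243 151/204/240 145/198/234 143/191/224 138/176/209
206 from 380: 148/204/239 152/206/240 151/205/240 153/206/241 151/206/240 151/208/242 141/195/231 113/148/179 96/104/111 99/104/105 99/104/103 114/117/128 119/126/147 123/118/132 116/95/99 119/86/70 117/77/47 113/71/29
209 from 380: 148/203/237 147/199/233 138/188/223 128/170/206 114/152/183 112/138/165 100/120/143 97/93/105 94/89/89 90/92/85 94/85/84 93/73/54 105/69/38 110/70/26 116/78/36 110/70/26 115/73/27 117/74/36
212 from 380: 87/105/121 81/85/91 89/79/76 93/63/52 82/49/22 86/58/26 83/51/18 89/53/28 81/53/16 86/52/31 82/50/26 83/55/31 81/48/26 85/57/27 89/54/26 88/55/26 90/59/28 91/57/29
```

>>> jog_arm(
  targets=[0.6, -2.3, 6, 0, -1, 0.6, -2.3, 12, 0, -1, 0.6, -2.3, 18, 0, -1, 0.6, -2.3, 23, 0, -1, 0.6, -2.3, 27, 0, -1, 0.6, -2.3, 27, 0, -1, 0.6, -2.3, 27, 0, -1, 0.6, -2.3, 27, 0, -1],
)

```text
clock: 10.55
position: [0.4696, -0.1342, 0.1653]
tool_rot: [180.0, 0.0, 99.9]
force: [0.0, -0.8, 0.2]
gripper_width: 0.0158
grasp_force: 15.0
```

>>> jog_arm(
  targets=[0, 0, 1, 0, -1, 0, 0, 1.5, 0, -1, 0, 0, 1.5, 0, -1, 0, 0, 1.5, 0, -1],
)

```text
clock: 10.95
position: [0.4694, -0.1341, 0.1636]
tool_rot: [180.0, 0.0, 99.9]
force: [-1.1, 1.0, -0.7]
gripper_width: 0.0158
grasp_force: 15.0
```

>>> jog_arm(
  targets=[0, 0, 1, 0, -1, 0, 0, 1.5, 0, -1, 0, 0, 1.5, 0, -1, 0, 0, 1.5, 0, -1],
)

```text
clock: 11.35
position: [0.4694, -0.1341, 0.162]
tool_rot: [-180.0, 0.0, 99.9]
force: [0.4, -0.4, -0.5]
gripper_width: 0.0161
grasp_force: 15.0
```

>>> jog_arm(
  targets=[0, 0, 1, 0, -1, 0, 0, 1.5, 0, -1, 0, 0, 1.5, 0, -1, 0, 0, 1.5, 0, -1],
)

```text
clock: 11.75
position: [0.4695, -0.1341, 0.1607]
tool_rot: [180.0, 0.0, 99.9]
force: [-0.5, 0.3, 1.6]
gripper_width: 0.0158
grasp_force: 15.0
```

```bash
cat > f.py <<'E'
from h import *
F=[];P=[]
for _ in range(6):
    grab_frame("side");s=read_state();F.append(s["force"]);P.append(s["position"])
J=np.array([.4677,-.1707]);e2=np.array([.0872,.9962]);e1=np.array([.9962,-.0872])
m=np.mean(P,0);y=np.radians(s["tool_rot"][2]);q=m[:2]-J
f=np.mean(F,0);print("F",np.round(f,2),"jig fx,fy",np.round([f[:2]@e1,f[:2]@e2],2),"pos",np.round(m,4),"tcp jig",np.round([q@e1*1e3,q@e2*1e3],1),s["clock"],s["gripper_width"],np.round(s["tool_rot"],2),"tq",np.round(s["ft_torque"],3))
E
python3 f.py
```

```text
F [-0.37  0.54  1.77] jig fx,fy [-0.41  0.5 ] pos [ 0.4695 -0.1341  0.1606] tcp jig [-1.4 36.6] 12.05 0.016034623310664367 [1.800e+02 1.000e-02 9.986e+01] tq [ 0.011 -0.015 -0.018]
```

>>> jog_arm(
  targets=[0, 0, 1.5, 0, -1, 0, 0, 1.5, 0, -1, -1, -0.26, 1.5, 0, -1, -2.9, -0.78, 1.5, 0, -1, -4.8, -1.3, 1.5, 0, -1, -6.8, -1.8, 1.5, 0, -1, -8.7, -2.3, 1.5, 0, -1, -8.7, -2.3, 1.5, 0, -1],
)

```text
clock: 12.85
position: [0.4686, -0.1435, 0.1591]
tool_rot: [180.0, 0.0, 99.8]
force: [-0.3, 0.5, 3.6]
gripper_width: 0.0154
grasp_force: 15.0
```

```bash
python3 f.py
```

```text
F [-0.02 -0.3   3.07] jig fx,fy [ 0.01 -0.3 ] pos [ 0.4686 -0.1434  0.1591] tcp jig [-1.5 27.2] 13.15 0.01600968652164289 [-1.800e+02  3.000e-02  9.985e+01] tq [-0.187 -0.176 -0.019]
```

>>> jog_arm(
  targets=[-1.9, -0.5, 0, 0, -1, -3.9, -1, 0, 0, -1, -5.8, -1.55, 0, 0, -1, -7.7, -2.07, 0, 0, -1, -7.7, -2.07, 0, 0, -1],
)

```text
clock: 13.65
position: [0.4678, -0.1513, 0.159]
tool_rot: [-180.0, 0.0, 99.8]
force: [0.0, 0.2, 3.2]
gripper_width: 0.0157
grasp_force: 15.0
```

```bash
python3 f.py
```

```text
F [-0.05  0.19  2.91] jig fx,fy [-0.06  0.19] pos [ 0.4679 -0.1513  0.1591] tcp jig [-1.5 19.3] 13.95 0.015803385466633263 [-1.800e+02  2.000e-02  9.985e+01] tq [-0.06  -0.083 -0.03 ]
```

>>> jog_arm(
  targets=[-0.8, -0.21, 0, 0, -1, -1.6, -0.43, 0, 0, -1, -2.4, -0.65, 0, 0, -1, -2.4, -0.65, 0, 0, -1],
)

```text
clock: 14.35
position: [0.4677, -0.1535, 0.159]
tool_rot: [180.0, -0.0, 99.9]
force: [0.2, 0.8, 3.1]
gripper_width: 0.0158
grasp_force: 15.0
```

>>> jog_arm(
  targets=[-0.8, -0.21, 0, 0, -1, -1.6, -0.43, 0, 0, -1, -2.4, -0.65, 0, 0, -1, -2.4, -0.65, 0, 0, -1],
)

```text
clock: 14.75
position: [0.467, -0.1564, 0.1587]
tool_rot: [-180.0, 0.0, 99.8]
force: [-0.9, -0.7, -0.7]
gripper_width: 0.0157
grasp_force: 15.0
```

```bash
python3 f.py
```

```text
F [ 0.02  0.27 -0.91] jig fx,fy [-0.    0.27] pos [ 0.4671 -0.1562  0.1588] tcp jig [-1.8 14.4] 15.05 0.015795686338704307 [-1.7998e+02  1.0000e-02  9.9850e+01] tq [-0.143 -0.011  0.009]
```

>>> jog_arm(
  targets=[0, 0, 1, 0, -1, 0, 0, 2, 0, -1, 0, 0, 3, 0, -1, 0, 0, 3, 0, -1],
)

```text
clock: 15.45
position: [0.4674, -0.1561, 0.1559]
tool_rot: [-180.0, 0.0, 99.9]
force: [0.5, -1.0, -0.1]
gripper_width: 0.0159
grasp_force: 15.0
```

```bash
python3 f.py
```

```text
F [-0.14 -1.27 -1.61] jig fx,fy [-0.03 -1.28] pos [ 0.4674 -0.1561  0.156 ] tcp jig [-1.6 14.5] 15.75 0.015705050066397087 [-1.7999e+02  1.0000e-02  9.9850e+01] tq [-0.387 -0.177  0.015]
```

>>> jog_arm(
  targets=[-0.4, -0.1, 0, 0, -1, -0.4, -0.1, 1, 0, -1, -0.4, -0.1, 2, 0, -1, -0.4, -0.1, 3, 0, -1, -0.4, -0.1, 3, 0, -1],
)

```text
clock: 16.25
position: [0.4673, -0.1563, 0.1529]
tool_rot: [-180.0, -0.0, 99.9]
force: [0.8, 0.0, 0.5]
gripper_width: 0.0159
grasp_force: 15.0
```

```bash
python3 f.py
```

```text
F [-0.06 -0.   -0.82] jig fx,fy [-0.06 -0.01] pos [ 0.4674 -0.1563  0.153 ] tcp jig [-1.5 14.3] 16.55 0.01594751411865125 [180.     0.    99.86] tq [ 0.011 -0.125  0.026]
```

Still free, so I'll go down gently to the bottom.

>>> jog_arm(
  targets=[0, 0, 0.8, 0, -1, 0, 0, 1.6, 0, -1, 0, 0, 2.4, 0, -1, 0, 0, 2.4, 0, -1],
)

```text
clock: 16.95
position: [0.4673, -0.1564, 0.1505]
tool_rot: [-180.0, -0.0, 99.9]
force: [0.0, 0.2, -0.3]
gripper_width: 0.0158
grasp_force: 15.0
```

```bash
python3 f.py
```

```text
F [ 0.37  0.07 -0.65] jig fx,fy [0.37 0.1 ] pos [ 0.4674 -0.1564  0.1507] tcp jig [-1.5 14.2] 17.25 0.016031506233609456 [1.800e+02 1.000e-02 9.986e+01] tq [-0.029 -0.152 -0.014]
```

>>> jog_arm(
  targets=[0, 0, 0.6, 0, -1, 0, 0, 1.2, 0, -1, 0, 0, 1.5, 0, -1, 0, 0, 1.5, 0, -1],
)

```text
clock: 17.65
position: [0.4675, -0.1564, 0.1492]
tool_rot: [180.0, 0.0, 99.9]
force: [-0.8, 0.2, 1.8]
gripper_width: 0.016
grasp_force: 15.0
```

```bash
python3 f.py
```

```text
F [-0.07 -0.28  1.14] jig fx,fy [-0.05 -0.28] pos [ 0.4675 -0.1564  0.1492] tcp jig [-1.5 14.2] 17.95 0.015606483351244288 [1.7999e+02 1.0000e-02 9.9860e+01] tq [-0.033 -0.112  0.006]
```

Bottom reached at about 1.8 N net. I'll release slowly.

>>> jog_arm(
  targets=[0, 0, 0, 0, -0.6, 0, 0, 0, 0, -0.57, 0, 0, 0, 0, -0.54, 0, 0, 0, 0, -0.5, 0, 0, 0, 0, -0.4, 0, 0, 0, 0, -0.3, 0, 0, 0, 0, -0.2, 0, 0, 0, 0, -0.2, 0, 0, 0, 0, -0.2],
)

```text
clock: 18.85
position: [0.4674, -0.1564, 0.1492]
tool_rot: [180.0, 0.0, 99.9]
force: [0.8, 0.2, -0.1]
gripper_width: 0.0342
grasp_force: 0.0
```

>>> jog_arm(
  targets=[0, 0, -3, 0, -0.2, 0, 0, -10, 0, -0.2, 0, 0, -20, 0, -0.2, 0, 0, -40, 0, -0.2, 0, 0, -65, 0, -0.2, 0, 0, -100, 0, -0.2, 0, 0, -140, 0, -0.2, 0, 0, -180, 0, -0.2, 0, 0, -200, 0, -0.2, 0, 0, -200, 0, -0.2],
)

```text
clock: 19.85
position: [0.4685, -0.1565, 0.3533]
tool_rot: [179.7, 0.2, 99.9]
force: [0.3, -0.7, 0.0]
gripper_width: 0.035
grasp_force: 0.0
```

```bash
python3 - <<'E'
from h import *
s=read_state();print(s["position"],s["force"],s["clock"])
p,_=grab_frame("side");q,_=grab_frame("scene")
a=cv2.resize(p[210:410,230:400],None,fx=2.3,fy=2.3,interpolation=2);b=cv2.resize(q[130:290,320:490],None,fx=2.3,fy=2.3,interpolation=2)
o=np.zeros((len(a),a.shape[1]+b.shape[1],3),np.uint8);o[:,:a.shape[1]]=a;o[:len(b),a.shape[1]:]=b;cv2.imwrite("pics/c5.png",o)
E
```

```text
[ 0.46846739 -0.15645526  0.35327172] [ 0.27350949 -0.70356372  0.0276195 ] 19.85
```

View pics/c5.png

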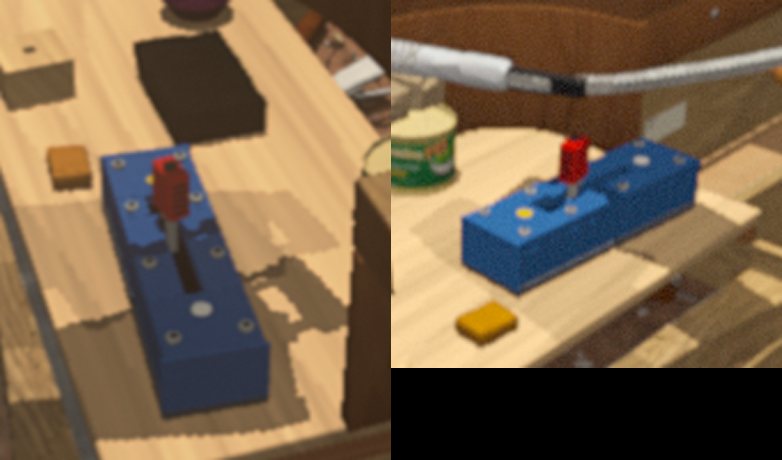

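The pin stands in the slot near (172,240) of the side crop with its head upright, and the bystanders haven't moved. I'll check its height and hand in.

```bash
python3 - <<'E'
from h import *
p,d=grab_frame("scene");c=camera_model("scene");H,S,V=hsv(p);yy,xx=np.mgrid[:480,:640]
m=((H<8)|(H>172))&(S>150)&(abs(xx-399)<12)&(abs(yy-200)<15)&(d>0)
P=pts(c,np.c_[xx[m],yy[m]],d[m]);P=P[P[:,0]<.52];z=np.percentile(P[:,2],[2,50,97]);print(len(P),z)
if z[2]<.183: job_done();print("done")
E
```

```text
208 [0.14873442 0.16619634 0.17862005]
the job is handed in; nothing more can be done
done
```

The pin is standing at the bottom of the hidden groove, at about jig y = +16 mm, released and clear of the arm, and the job is handed in. The vertical push on the pin stayed around 3–4 N, its head measures at seated height, and the beeswax, bowl and tin were not touched.

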